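Fetch the knob-lidded canister over the shelf rail

TASK

In the sharpening van, take the canister whose lid has a knob from the railed shelf: lift it up until it is clear above the front rail, then bring it forward over the rail and set it down upright, not dropping it, wholly on the black rubber pad. Leave the other canister, the one with the flat lid, standing where it is.

Things in the scene. Friction and masses are not known exactly. Their poses are not given: they have to be found in the camera images.
- canister: Round aluminium canister, 56 mm in diameter, with a grey lid of the same diameter that carries a small black knob. Lid's flat top 93 mm above the underside; knob 26 mm in diameter, its top 111 mm above the underside. 0.25 to 0.45 kg, rigid; the lid does not come off. Stands upright on the shelf's left or right half. Origin: centre of its underside, z up along its axis.
- plain_canister: The same round canister, 56 mm in diameter and 93 mm high, with a flat grey lid without a knob. It stands on the other half of the same shelf, its axis at least 120 mm from the first one's. Not to be disturbed. Origin: centre of its underside, z up.
- shelf: Low fixed open shelf, 140 mm deep (x), 400 mm wide (y). Origin: centre of its foot on the bench; -x is the front, towards the robot (turned up to 7 degrees). Plywood board's top at z = 50 mm. Round steel front rail, 10 mm thick, axis at x = -65 mm, top at z = 90 mm (40 mm above the board). Back strip (x = 62 to 70 mm) and end plates (y = -195, +195 mm, 10 mm thick) are 90 mm high too.
- pad: Flat square black rubber pad fixed on the bench between the robot and the shelf, 120 by 120 mm, 4 mm thick. Origin: centre of its underside, x and y along its edges, z up; its top is 4 mm above the origin.
Not all that is in view belongs to the job. There is more than one size of the pad; the one meant has the size given above.

How it is judged:
On the way:
1. the knob-lidded canister is lifted, its underside above the rail's top (within 2 mm) while it is still behind the rail (z of canister in the frame of shelf above 0.088 m and x of canister in the frame of shelf above -0.05 m), for 0.05 s.
At the end, for the whole second after the job is handed in: The knob-lidded canister stands upright (within 10 degrees) and at rest on the pad, wholly on it (its axis within 34 mm of the pad's centre along each of the pad's edges); the flat-lidded canister stands upright on the shelf within 20 mm of where it was (x of canister in the frame of pad between -0.034 and 0.034 m and y of canister in the frame of pad between -0.034 and 0.034 m and z of canister in the frame of pad between 0 and 0.008 m and angle between each of canister, plain_canister's own z axis and vertical below 0.17 rad and linear speed of canister below 0.02 m/s and contact force between canister and pad above 0.5 N and distance of plain_canister from where it was at the start of the episode below 0.02 m); the robot touches nothing.
It fails at once if the knob-lidded canister is let go of in the air: untouched by the fingers in front of the shelf with its underside more than 20 mm above the pad's underside (x of canister in the frame of shelf below -0.08 m and z of canister in the frame of pad above 0.02 m and contact force between canister and the fingers below 0.02 N).
It fails at once if the flat-lidded canister is displaced by more than 20 mm (distance of plain_canister from where it was at the start of the episode above 0.02 m).
It also fails if it takes over 35 s, if anything falls off the work surface, if the arm or the gripper's body presses on something with over 40 N, if the wrist force passes 120 N, or if a joint passes its speed limit or range.

ROBOT

A 6-joint arm with a two-finger parallel gripper is mounted at the origin on the work surface. World frame = base frame: x ahead of the robot, y to its left, z up, the work surface at z = 0. Lengths are in m, angles in rad, forces in N, time in s.
With the tool pointing down it reaches from about 0.275 to 0.75 m from the base axis. Payload 10.2 kg.
Tool frame: the origin (TCP) lies on the centre line of the jaws, within the pads' length; the fingertips stand 11 mm ahead of it and the grasp point (between the pads) lies 8 mm behind it; z points along the fingers, x is the direction in which the jaws open and shut, and the axes are right-handed (so a half turn about z gives the same grasp; the last joint's range is limited). The gripper opens to 85 mm and grips with 20 to 120 N. Pads are 22 mm wide; open, the fingers measure 114 mm over their backs; the gripper's body (76 mm by 85 mm) begins 54 mm behind the grasp point. The pads swing forward as they close: fully open they stand 13 mm farther back than shut.
Start: joints at [-1.496, 0.313, 1.498, -0, 1.331, -0.223], TCP at [0.154, -0.502, 0.242] pointing down, gripper open.
Joint ranges: [-2.94, 2.94], [-0.97, 2.17], [0.19, 2.56], [-1.23, 4.37], [0.02, 3.11], [-2.88, 2.88]. Speed limits (rad/s): [2.39, 2.39, 3.01, 3.14, 3.14, 3.14].

INTERFACE

Orientations are given as a rotation vector (axis times angle).
In Python, from cell import r gives the robot as it stands.
- The arm moves only by the tool apply_moves, never from a script. Its argument "commands" is a list of rows, each a list of 3 entries, a list of its own where there are three numbers: the shift along the tool's x, y, z in cm, then the turn about the tool's z in degrees, then the closure, from 0 (fully open) to 1 (shut). In form: [[[dx, dy, dz], twist, gripper], ...]. A call has 1 to 10 rows; each row is the pose to reach, as a shift and turn from the pose commanded when the call began, along the tool's axes at that moment; what a row does not reach only later rows make up. A row lasts 1/8 s, in which the tool goes at most 62.5 mm and 10.7 degrees, less where a joint would pass 70% of its speed; a pose out of reach is approached as far as the arm can. A call with a gripper value outside its range is refused whole. The fingers move at their own pace and stop on an object; "squeeze" is the grip in N (left out, the last holds). Time passes only in rows, so rows that repeat a pose let the fingers close. It gives the time, the measured TCP pose, the force and the opening at its end, in the units of the state.
- r.sense(): the state, without advancing time (a new reading comes with each control period).
- r.get_image(name): name is "side" or "top" or "wrist"; returns (picture, depth): 420x560x3 uint8, blue, green, red; 420x560 float32, m along the optical axis (not along the pixel's ray), 0 where there is no reading.
- r.get_calibration(name): a dict with "fx", "fy", "cx", "cy" (pixels), "k1" (the pictures are not rectified: a ray, as slopes to the right and down, at radius r is drawn at 1 + k1 r^2 times it, then the intrinsics apply), "world_from_camera" (4x4, takes a point from camera to world coordinates); the wrist camera has in their place "hand_eye" (4x4, takes a point from camera to tool coordinates, whose origin is the TCP and whose axes are the tool frame's). Camera axes: x right, y up, looking along -z (the intrinsics and any distortion apply to the point x, -y, -z); pixel columns grow to the right and rows downward; lengths in m; the calibration is good to about 2 mm. A picture is of the moment at which its call begins: read the wrist's pose just before it. get_calibration takes no time and is no camera call.
- r.hand_in(): hands the job in, once; it reports no verdict.
Trained networks look in the newest picture that a camera, given by its name, has taken for a name from the list of things; names that differ only in an ending like _2 or _b are one class to them, and where a whole thing is asked for, a point or a joint stands for the part that bears it (a point fixed in the world has none). Each returns a list of dicts, best first, with "p" (0 to 1); they miss things now and then, are a little off and sometimes report something else, mostly with a low value. They report only what shows in the picture. A call takes as long as a camera call. They do not tell look-alikes from the thing itself.
- r.regions_of(camera, name): "region" (420x560 bool, what is visible of it) and "bbox" ([left, top, width, height] in pixels, round what is visible of it).
The state is a dict: "clock": time; "joint_pos": joint angles; "joint_vel": joint speeds; "joint_efforts": joint torques, N m; "position": TCP position; "tcp_rot": TCP orientation; "force": force on the tool from outside, world axes, zero at the start; "wrist_torque": the same for the moment, N m; "finger_gap": finger opening in m.
Only numpy, scipy, OpenCV 4.12 (cv2) and the standard library are available. Lean on these libraries where they do the work, as an engineer would, in place of code of your own. Each camera call takes 0.05 s, during which the arm holds its last target.

## Working session

There is one attempt and no reset: what is moved stays moved. The work goes in short steps, Python scripts to look and compute and a tool call to move; the robot and the scene stay as the last step left them, time stands still between calls to the robot, and variables do not carry over. Pictures are saved under pics/ and viewed, and the job is handed in when it is done.

Besides the shell and the picture viewer there is one more tool, called after "Call:" by a JSON object that holds its "fn" and its "kwargs", one argument or row to a line. apply_moves: Moves the arm, as the interface text tells. Its arguments: {"type":"object","properties":{"commands":{"type":"array"},"squeeze":{"type":"number"}},"required":["commands"]}

```bash
ls; mkdir -p pics
python3 - <<'E'
from cell import r
import cv2,numpy as np
for n in ["side","top","wrist"]:
    p,d=r.get_image(n); cv2.imwrite(f"pics/{n}0.png",p); np.save(f"{n}_d.npy",d); 
    print(n,r.get_calibration(n))
s=r.sense();print({k:np.round(v,3).tolist() for k,v in s.items()})
E
```

```text
pics
side {'fx': 521.1263959722105, 'fy': 521.1263959722105, 'cx': 281.3886654288002, 'cy': 215.058198704797, 'k1': -0.14259005971318084, 'world_from_camera': array([[-0.98482222,  0.10655377, -0.13700907,  0.38825847],
       [-0.17304201, -0.54146812,  0.82272033,  0.7712561 ],
       [ 0.0134779 ,  0.83394159,  0.55168811,  0.57790987],
       [ 0.        ,  0.        ,  0.        ,  1.        ]])}
top {'fx': 509.6512555048654, 'fy': 509.6512555048654, 'cx': 280.54996256127924, 'cy': 204.38357130453812, 'k1': -0.07065043036884817, 'world_from_camera': array([[-0.01565486,  0.98899242, -0.14713568,  0.38095572],
       [-0.99911085, -0.02123378, -0.03642292, -0.01046166],
       [-0.03914624,  0.14643466,  0.98844548,  0.8300932 ],
       [ 0.        ,  0.        ,  0.        ,  1.        ]])}
wrist {'fx': 344.96672845670753, 'fy': 344.96672845670753, 'cx': 277.1702722577362, 'cy': 207.10325477043213, 'k1': 0.027987180933388787, 'hand_eye': array([[ 9.99999423e-01, -2.95002376e-04, -1.03270701e-03,
        -7.30358398e-04],
       [-5.93387649e-04, -9.53212657e-01, -3.02299981e-01,
        -7.78643552e-02],
       [-8.95210179e-04,  3.02300419e-01, -9.53212282e-01,
        -1.33225633e-01],
       [ 0.00000000e+00,  0.00000000e+00,  0.00000000e+00,
         1.00000000e+00]])}
{'clock': 0.15, 'joint_pos': [-1.496, 0.313, 1.498, 0.0, 1.331, -0.223], 'joint_vel': [0.0, -0.002, -0.003, -0.0, 0.0, 0.001], 'joint_efforts': [0.002, -41.237, -25.98, -0.0, 0.003, -0.0], 'position': [0.154, -0.502, 0.242], 'tcp_rot': [-2.526, 1.867, 0.001], 'force': [-0.379, -0.393, 0.98], 'wrist_torque': [0.039, 0.014, 0.037], 'finger_gap': 0.085}
```

View pics/side0.png

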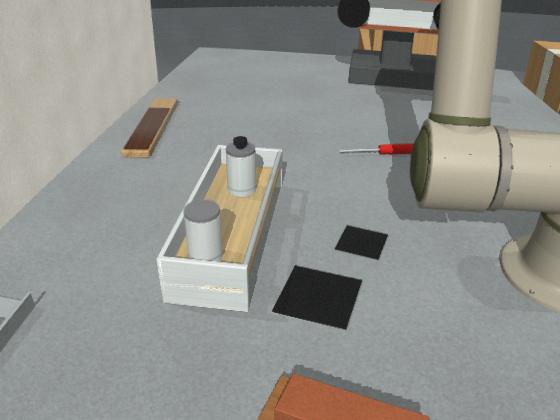

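View pics/top0.png

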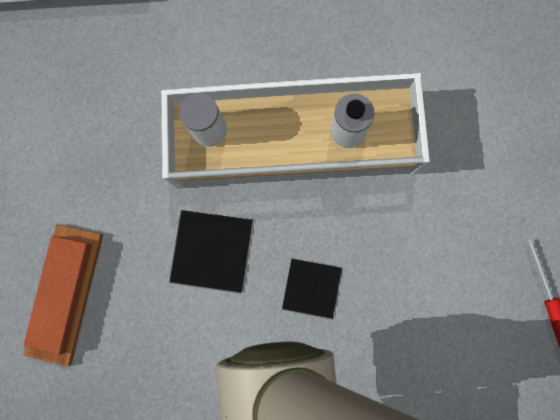

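Side picture: the knobbed canister is at (240,165) and the flat-lidded one at (204,230). In the top picture they are at (355,108) and (200,112). The large pad is at top (212,250) and the small one at (313,289).

```bash
cat > h.py <<'E'
import numpy as np,cv2
from cell import r
from scipy.spatial.transform import Rotation as R
def cam(name,s=None):
    c=r.get_calibration(name)
    if name=="wrist":
        s=s or r.sense(); T=np.eye(4);T[:3,:3]=R.from_rotvec(s["tcp_rot"]).as_matrix();T[:3,3]=s["position"]
        return c,T@c["hand_eye"]
    return c,c["world_from_camera"]
def rays(c,uv):
    K=np.array([[c["fx"],0,c["cx"]],[0,c["fy"],c["cy"]],[0,0,1]])
    q=cv2.undistortPoints(np.asarray(uv,float).reshape(-1,1,2),K,np.array([c["k1"],0,0,0.])).reshape(-1,2)
    return np.c_[q[:,0],-q[:,1],-np.ones(len(q))]
def on_plane(c,M,uv,z):
    d=rays(c,uv)@M[:3,:3].T; o=M[:3,3]; return o+d*((z-o[2])/d[:,2])[:,None]
def cloud(c,M,uv,dep):
    return (rays(c,uv)*np.asarray(dep)[:,None])@M[:3,:3].T+M[:3,3]
E
python3 - <<'E'
from h import *
for n in ["top","side"]:
    p,d=r.get_image(n); c,M=cam(n); vis=p.copy()
    for name in ["canister","plain_canister","pad","shelf"]:
        for k in r.regions_of(n,name):
            m=k["region"]; v,u=np.nonzero(m&(d>0)); 
            if k["p"]<.2 or len(u)<20: continue
            P=cloud(c,M,np.c_[u,v],d[v,u])
            print(n,name,round(k["p"],2),k["bbox"],len(u),"med",np.median(P,0).round(3),"zmax",P[:,2].max().round(3))
            if name=="pad":
                cn=cv2.findContours(m.astype(np.uint8),0,2)[0]; cn=max(cn,key=cv2.contourArea).reshape(-1,2)
                Q=on_plane(c,M,cn,0.004)
                print("  rect",cv2.minAreaRect((Q[:,:2]*1000).astype(np.float32)))
            if "canister" in name:
                for lo,hi in [(.1355,.150),(.155,.167)]:
                    s=P[(P[:,2]>lo)&(P[:,2]<hi)]
                    if len(s)>10: print("  z",lo,hi,len(s),cv2.minEnclosingCircle((s[:,:2]*1000).astype(np.float32)),s.mean(0).round(4))
            if name=="shelf":
                s=P[(P[:,2]>.08)]; print("  rect",cv2.minAreaRect((s[:,:2]*1000).astype(np.float32)), np.median(s[:,2]))
E
```

```text
top canister 0.59 [332.7, 90.9, 43.4, 57.9] 1827 med [ 0.602 -0.087  0.143] zmax 0.164
  z 0.1355 0.15 943 ((612.1902465820312, -90.79193115234375), 28.775712966918945) [ 0.6095 -0.0898  0.1429]
  z 0.155 0.167 281 ((612.0032348632812, -90.625732421875), 12.938945770263672) [ 0.6114 -0.0903  0.1607]
top pad 0.98 [280.1, 257.0, 62.8, 59.8] 2642 med [ 0.367 -0.028  0.003] zmax 0.009
  rect ((367.31121826171875, -27.934375762939453), (82.9955825805664, 82.97457122802734), 78.14818572998047)
top pad 0.69 [180.9, 92.1, 46.4, 52.0] 1812 med [0.61  0.125 0.142] zmax 0.147
  rect ((652.428955078125, 150.81617736816406), (100.86341094970703, 64.92356872558594), 26.7676944732666)
top pad 0.58 [172.3, 213.7, 79.0, 79.8] 5332 med [0.43  0.135 0.004] zmax 0.009
  rect ((430.27618408203125, 135.17434692382812), (121.83170318603516, 121.15599060058594), 80.8525161743164)
top shelf 0.9 [163.0, 73.7, 268.2, 117.4] 20983 med [ 0.612 -0.005  0.051] zmax 0.145
  rect ((612.4867553710938, -3.264923095703125), (141.69833374023438, 400.2660827636719), 2.2176108360290527) 0.08933220491273058
side canister 0
[... 591 characters left out ...]
134.86538696289062), (128.79457092285156, 120.81852722167969), 81.54454803466797)
side pad 0.78 [335.0, 225.9, 50.3, 34.5] 1210 med [ 0.367 -0.024  0.003] zmax 0.007
  rect ((368.3745422363281, -25.95077133178711), (90.91729736328125, 82.34846496582031), 78.29178619384766)
side shelf 0.84 [153.8, 145.9, 129.5, 166.4] 10268 med [0.599 0.112 0.051] zmax 0.144
  rect ((613.27978515625, -3.127777099609375), (141.1163330078125, 402.8089904785156), 2.3081369400024414) 0.08891159335010901
side shelf 0.42 [226.5, 138.9, 29.9, 55.7] 1575 med [ 0.608 -0.07   0.111] zmax 0.163
  rect ((611.8087768554688, -86.69135284423828), (54.80720901489258, 55.93001937866211), 23.85193634033203) 0.12495270358616806
```

Run:
```python
import cv2
p=cv2.imread("pics/top0.png");q=cv2.imread("pics/side0.png")
import numpy as np
cv2.imwrite("pics/crop.png",np.hstack([cv2.resize(p[80:160,315:395],(400,400)),cv2.resize(q[125:205,200:280],(400,400))]))
```

```text
(no output)
```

View pics/crop.png

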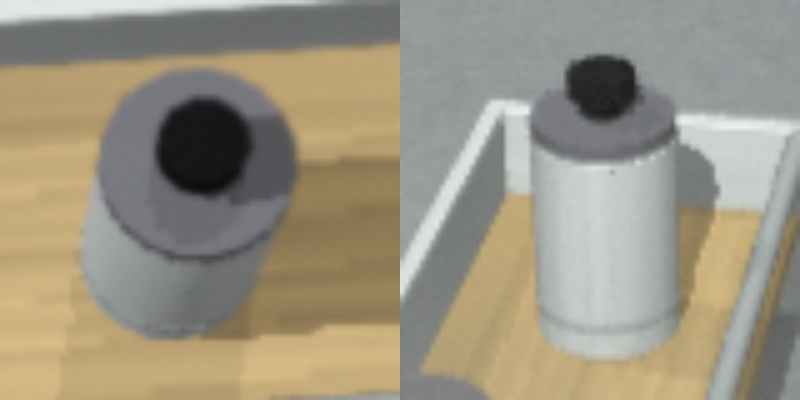

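The crop confirms the knob. The candidates are the knobbed canister at top (355,108), which I choose, and the flat-lidded one at (200,112). For the pad, I choose the 121 mm one at (212,250) over the 83 mm one at (313,289).

```bash
cat >> h.py <<'E'
def shift(target,s=None):
    s=s or r.sense(); Rm=R.from_rotvec(s["tcp_rot"]).as_matrix()
    return (Rm.T@(np.array(target)-s["position"])*100).round(2)
E
python3 - <<'E'
from h import *
s=r.sense();print(R.from_rotvec(s["tcp_rot"]).as_matrix().round(4))
print(s["position"],shift([.612,-.0905,.235]))
E
```

```text
[[ 0.2935 -0.956  -0.    ]
 [-0.956  -0.2935 -0.    ]
 [ 0.      0.     -1.    ]]
[ 0.15403391 -0.50192186  0.24230914] [-25.89 -55.85   0.73]
```

Call:
{"fn": "apply_moves", "kwargs": {
  "commands": [
    [[-2.6, -5.6, 0], 0, 0],
    [[-5.2, -11.2, 0], 0, 0],
    [[-7.8, -16.8, 0], 0, 0],
    [[-10.4, -22.3, 0], 0, 0],
    [[-12.9, -27.9, 0], 0, 0],
    [[-15.5, -33.5, 0], 0, 0],
    [[-18.1, -39.1, 0], 0, 0],
    [[-20.7, -44.7, 0], 0, 0],
    [[-23.3, -50.3, 0.7], 0, 0],
    [[-25.9, -55.85, 0.7], 0, 0]
  ],
  "squeeze": 40
}}

```text
clock: 1.9
position: [0.6131, -0.0888, 0.2348]
tcp_rot: [2.526, -1.867, -0.001]
force: [0.8, -0.4, 0.6]
finger_gap: 0.0852
```

Run:
```python
from h import *
s=r.sense();p,d=r.get_image("wrist");c,M=cam("wrist",s);cv2.imwrite("pics/w1.png",p)
for k in r.regions_of("wrist","canister")[:2]:
    v,u=np.nonzero(k["region"]&(d>0));P=cloud(c,M,np.c_[u,v],d[v,u])
    print(k["p"],k["bbox"])
    for lo,hi in [(.1355,.150),(.155,.169)]:
        q=P[(P[:,2]>lo)&(P[:,2]<hi)]
        if len(q)>10: print(len(q),cv2.minEnclosingCircle((q[:,:2]*1000).astype(np.float32)),q.mean(0).round(4))
print(s["position"],shift([.6125,-.0905,.108]))
```

```text
0.58 [239.1, 157.4, 81.8, 102.0]
3663 ((612.2633056640625, -91.83665466308594), 28.209230422973633) [ 0.6159 -0.0903  0.1444]
1254 ((612.4932250976562, -91.3798828125), 12.856746673583984) [ 0.6136 -0.091   0.1621]
[ 0.61312798 -0.08878269  0.23480552] [ 0.36  0.31 12.61]
```

View pics/w1.png

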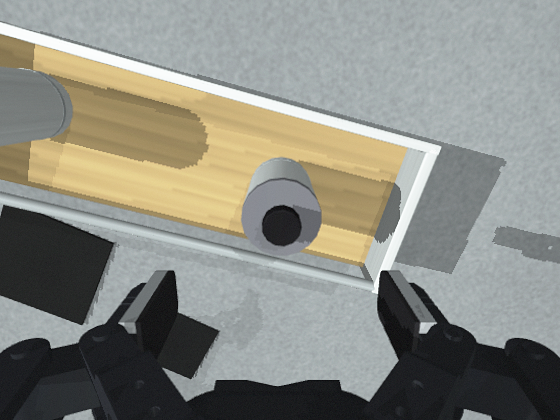

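Call:
{"fn": "apply_moves", "kwargs": {
  "commands": [
    [[0.1, 0.1, 3], 0, 0],
    [[0.1, 0.1, 6], 0, 0],
    [[0.1, 0.1, 8.5], 0, 0],
    [[0.1, 0.1, 10.5], 0, 0],
    [[0.1, 0.1, 11.8], 0, 0],
    [[0.1, 0.1, 12.5], 0, 0],
    [[0.1, 0.1, 12.5], 0, 0]
  ]
}}

```text
clock: 2.88
position: [0.6113, -0.0918, 0.1103]
tcp_rot: [-2.526, 1.867, 0.0]
force: [0.1, 0.7, 0.9]
finger_gap: 0.0854
```

Call:
{"fn": "apply_moves", "kwargs": {
  "commands": [
    [[0, 0, 0], 0, 0.2],
    [[0, 0, 0], 0, 0.4],
    [[0, 0, 0], 0, 0.6],
    [[0, 0, 0], 0, 0.8],
    [[0, 0, 0], 0, 1],
    [[0, 0, 0], 0, 1],
    [[0, 0, 0], 0, 1]
  ],
  "squeeze": 50
}}

```text
clock: 3.75
position: [0.6117, -0.0919, 0.1112]
tcp_rot: [-2.526, 1.867, -0.002]
force: [0.2, -1.2, 5.7]
finger_gap: 0.0551
```

Call:
{"fn": "apply_moves", "kwargs": {
  "commands": [
    [[0, 0, -0.5], 0, 1],
    [[0, 0, -1.5], 0, 1],
    [[0, 0, -3], 0, 1],
    [[0, 0, -4.5], 0, 1],
    [[0, 0, -6], 0, 1],
    [[0, 0, -7], 0, 1],
    [[0, 0, -8], 0, 1],
    [[0, 0, -8], 0, 1],
    [[0, 0, -8], 0, 1]
  ]
}}

```text
clock: 4.88
position: [0.6111, -0.0916, 0.1898]
tcp_rot: [2.526, -1.867, -0.001]
force: [-0.1, 0.7, -2.4]
finger_gap: 0.0551
```

Run:
```python
from h import *
s=r.sense();p,d=r.get_image("side");q,_=r.get_image("wrist")
cv2.imwrite("pics/s2.png",np.hstack([cv2.resize(p,(400,300)),cv2.resize(q,(400,300))]))
print(s["position"],s["force"],shift([.4305,.135,.19]),R.from_rotvec(s["tcp_rot"]).as_matrix()[:,2])
```

```text
[ 0.61110228 -0.09161776  0.18976482] [-0.08891268  0.67546215 -2.37289945] [-26.96  10.61  -0.  ] [-9.08766475e-04  3.09680460e-04 -9.99999539e-01]
```

View pics/s2.png

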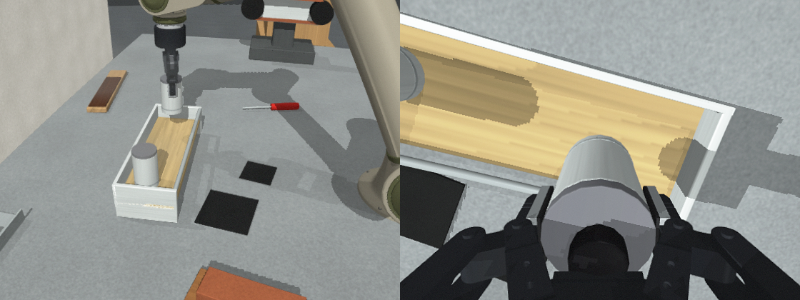

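The canister is held upright and lifted clear, at (172,95) in the left half; the flat-lidded one has not moved. I bring it forward first, then sideways to the pad.

Call:
{"fn": "apply_moves", "kwargs": {
  "commands": [
    [[-0.6, 1.9, 0], 0, 1],
    [[-1.5, 4.8, 0], 0, 1],
    [[-2.5, 8.1, 0], 0, 1],
    [[-3.5, 11.5, 0], 0, 1],
    [[-7.5, 12.4, 0], 0, 1],
    [[-12, 12, 0], 0, 1],
    [[-16.6, 11.6, 0], 0, 1],
    [[-21.2, 11.3, 0], 0, 1],
    [[-24.8, 11, 0], 0, 1],
    [[-27, 10.6, 0], 0, 1]
  ]
}}

```text
clock: 6.22
position: [0.4301, 0.1368, 0.1903]
tcp_rot: [2.528, -1.866, -0.0]
force: [0.6, -0.3, -1.9]
finger_gap: 0.0549
```

Call:
{"fn": "apply_moves", "kwargs": {
  "commands": [
    [[0, 0, 2], 0, 1],
    [[0, 0, 4.5], 0, 1],
    [[0, 0, 7], 0, 1],
    [[0, 0, 9], 0, 1],
    [[0, 0, 9], 0, 1]
  ]
}}

```text
clock: 6.85
position: [0.43, 0.1353, 0.0994]
tcp_rot: [2.525, -1.866, -0.004]
force: [0.3, -0.3, -2.8]
finger_gap: 0.0546
```

Run:
```python
from h import *
s=r.sense();print(s["position"],s["force"])
for n in ["side","top","wrist"]:
    p,d=r.get_image(n);c,M=cam(n,s);cv2.imwrite(f"pics/{n}3.png",p)
    if n=="top":continue
    for k in r.regions_of(n,"canister")[:3]:
        v,u=np.nonzero(k["region"]&(d>0));P=cloud(c,M,np.c_[u,v],d[v,u])
        print(n,k["p"],k["bbox"],np.median(P,0).round(3),np.percentile(P[:,2],[.5,2,98,99.5]).round(4))
```

```text
[0.42999305 0.13529765 0.0993568 ] [ 0.29554579 -0.28714297 -2.82351425]
side 0.96 [304.5, 223.4, 37.8, 67.3] [0.438 0.158 0.081] [0.0396 0.0415 0.1319 0.1327]
wrist 0.81 [191.9, 188.8, 165.7, 198.3] [0.443 0.141 0.133] [0.0424 0.0542 0.1513 0.1517]
```

View pics/side3.png

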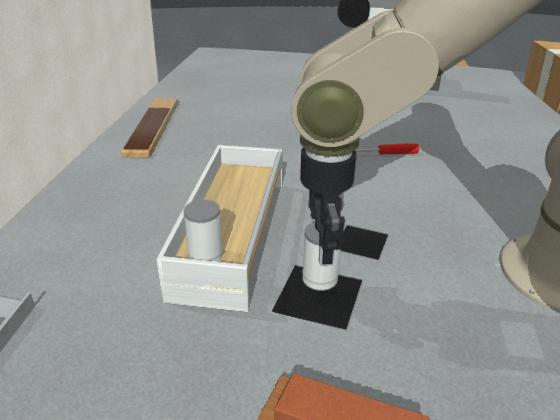

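The canister (320,260) is over the big pad with its underside about 35 mm above the pad top. I lower it slowly and watch the force.

Call:
{"fn": "apply_moves", "kwargs": {
  "commands": [
    [[0, 0, 1.2], 0, 1],
    [[0, 0, 2.2], 0, 1],
    [[0, 0, 2.8], 0, 1],
    [[0, 0, 3.1], 0, 1],
    [[0, 0, 3.2], 0, 1],
    [[0, 0, 3.2], 0, 1]
  ]
}}

```text
clock: 7.85
position: [0.4308, 0.1354, 0.0684]
tcp_rot: [-2.526, 1.867, -0.0]
force: [-1.5, -0.3, -2.2]
finger_gap: 0.0551
```

Call:
{"fn": "apply_moves", "kwargs": {
  "commands": [
    [[0, 0, 0.1], 0, 1],
    [[0, 0, 0.1], 0, 1]
  ]
}}

```text
clock: 8.1
position: [0.4308, 0.1353, 0.0673]
tcp_rot: [-2.526, 1.867, -0.0]
force: [0.7, -0.1, -3.3]
finger_gap: 0.0551
```

Call:
{"fn": "apply_moves", "kwargs": {
  "commands": [
    [[0, 0, 0.1], 0, 1],
    [[0, 0, 0.1], 0, 1]
  ]
}}

```text
clock: 8.35
position: [0.4307, 0.1353, 0.0662]
tcp_rot: [2.526, -1.867, -0.0]
force: [0.2, -0.6, -3.0]
finger_gap: 0.0548
```

Call:
{"fn": "apply_moves", "kwargs": {
  "commands": [
    [[0, 0, 0.1], 0, 1],
    [[0, 0, 0.1], 0, 1]
  ]
}}

```text
clock: 8.6
position: [0.4307, 0.1353, 0.0652]
tcp_rot: [2.526, -1.867, -0.0]
force: [0.0, -1.0, -3.1]
finger_gap: 0.0553
```

Call:
{"fn": "apply_moves", "kwargs": {
  "commands": [
    [[0, 0, 0.1], 0, 1],
    [[0, 0, 0.1], 0, 1]
  ]
}}

```text
clock: 8.85
position: [0.4309, 0.1353, 0.0651]
tcp_rot: [-2.526, 1.867, -0.001]
force: [-4.7, -0.3, 9.5]
finger_gap: 0.0551
```

Contact: the force rose to +9.5 N. Now I release.

Call:
{"fn": "apply_moves", "kwargs": {
  "commands": [
    [[0, 0, 0], 0, 0.3],
    [[0, 0, 0], 0, 0.2],
    [[0, 0, 0], 0, 0.1],
    [[0, 0, 0], 0, 0],
    [[0, 0, 0], 0, 0],
    [[0, 0, 0], 0, 0]
  ]
}}

```text
clock: 9.6
position: [0.4307, 0.1353, 0.0643]
tcp_rot: [2.526, -1.867, -0.0]
force: [-0.8, 0.5, -0.2]
finger_gap: 0.0854
```

Run:
```python
from h import *
s=r.sense();p,d=r.get_image("wrist");c,M=cam("wrist",s);cv2.imwrite("pics/w4.png",p)
print(s["position"],s["force"],s["finger_gap"])
```

```text
[0.43073471 0.13533558 0.06427966] [-0.82231824  0.53834687 -0.18818468] 0.08540001634956856
```

View pics/w4.png

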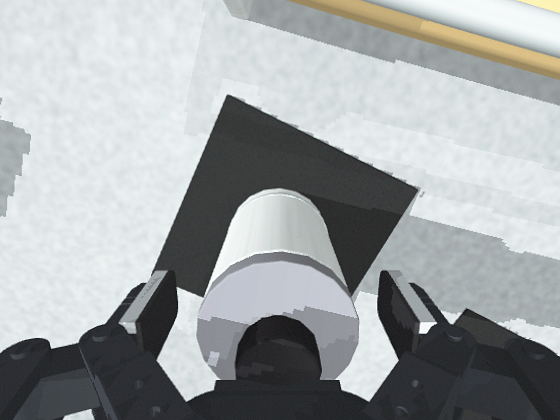

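Both fingers are clear of the canister, which stands upright at about (278,290) between them. I retreat straight up.

Call:
{"fn": "apply_moves", "kwargs": {
  "commands": [
    [[0, 0, -1], 0, 0],
    [[0, 0, -3], 0, 0],
    [[0, 0, -6], 0, 0],
    [[0, 0, -10], 0, 0],
    [[0, 0, -15], 0, 0],
    [[0, 0, -18], 0, 0],
    [[0, 0, -18], 0, 0]
  ]
}}

```text
clock: 10.52
position: [0.4314, 0.1354, 0.2468]
tcp_rot: [-2.524, 1.865, -0.006]
force: [0.2, -0.2, -0.9]
finger_gap: 0.0854
```

Run:
```python
from h import *
s=r.sense();print(s["position"],s["force"])
for n in ["side","wrist"]:
    p,d=r.get_image(n);c,M=cam(n,s);cv2.imwrite(f"pics/{n}5.png",p)
    for name in ["canister","plain_canister"]:
      for k in r.regions_of(n,name)[:2]:
        v,u=np.nonzero(k["region"]&(d>0));P=cloud(c,M,np.c_[u,v],d[v,u])
        print(n,name,round(k["p"],2),k["bbox"],P[:,2].min().round(4),P[:,2].max().round(4))
        zt=P[:,2].max()
        for lo,hi in [(.0895,.102),(.108,.12),(.1355,.15)]:
            q=P[(P[:,2]>lo)&(P[:,2]<hi)]
            if len(q)>10: print("  ",lo,len(q),cv2.minEnclosingCircle((q[:,:2]*1000).astype(np.float32)))
```

```text
[0.43139681 0.13540123 0.24681332] [ 0.21472634 -0.18760073 -0.94622509]
side canister 0.65 [299.6, 236.1, 42.0, 70.1] -0.0009 0.1168
   0.0895 568 ((431.6891784667969, 137.1051025390625), 28.377275466918945)
   0.108 186 ((431.08026123046875, 137.02548217773438), 13.834565162658691)
side plain_canister 0.8 [184.2, 202.3, 38.7, 61.0] 0.0521 0.1454
   0.0895 218 ((617.4437255859375, 136.38243103027344), 27.258256912231445)
   0.108 225 ((619.4031372070312, 133.4297637939453), 27.579505920410156)
   0.1355 669 ((619.3740234375, 130.9197998046875), 29.08638572692871)
wrist canister 0.56 [240.3, 146.2, 70.1, 81.4] 0.0067 0.1215
   0.0895 1575 ((433.8330078125, 135.7356719970703), 27.903846740722656)
   0.108 570 ((433.73016357421875, 135.91285705566406), 12.84521770477295)
```

View pics/side5.png

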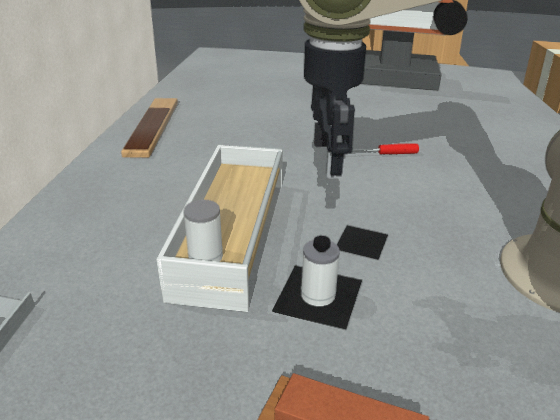

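The canister stands upright on the big pad at (320,273), about 2 mm from its centre. The flat-lidded one at (204,230) has not moved, and the gripper is clear of everything.

```bash
python3 -c "
from cell import r
print(r.hand_in())"
```

```text
the job is handed in; nothing more can be done
None
```

I took the knob-lidded canister from the shelf, set it down upright on the 120 mm black pad and handed the job in. No verdict is reported.

- **Lift:** I raised it 80 mm while it was still behind the rail, which put its underside about 40 mm above the rail's top. I then brought it forward over the rail.
- **Set-down:** I lowered it in 1 mm steps until the force rose to about 9.5 N, then opened the fingers and withdrew straight up. Opening the gripper left it standing.
- **Last checks:** The canister is upright, with its axis about 2 to 4 mm from the pad's centre. The side and wrist cameras disagree by about 3 mm, well inside the 34 mm limit. The flat-lidded canister is within about 1 mm of its starting place in the side view. The gripper is clear of everything, and the clock read about 11 s.
- **Network errors:** The networks misnamed a few things: the flat-lidded canister came up as "pad" in the top view, and the knobbed one as "shelf" in the side view. I ruled these out by size and by looking at the pictures.

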